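Feed a carton through the chute flap

ROBOT

A 6-joint arm with a two-finger parallel gripper is mounted at the origin on a cart in front of the work surface, level with it; the furniture and walls round the work are solid. World frame = base frame: x ahead of the robot, y to its left, z up, the work surface at z = 0. Lengths are in m, angles in rad, forces in N, time in s.
With the tool pointing down it reaches from about 0.3 to 1 m from the base axis. Payload 5.1 kg.
Tool frame: the origin (TCP) lies midway between the tips of the shut fingers; the grasp point (between the pads) lies behind it (robot.grasp_offset is the z of the grasp point in the tool frame, in m); z points along the fingers, y is the line along which they close (so a half turn about z gives the same grasp; the last joint's range is limited). The gripper opens to 95 mm and grips with 3 to 60 N. Pads are 20 mm wide; open, the fingers measure 119 mm over their backs; the gripper's body (75 mm by 180 mm) begins 59 mm behind the grasp point.
Start: joints at [1.042, 0.124, 1.65, -0, 1.367, -0.083], TCP at [0.28, 0.586, 0.215] pointing down, gripper open.
Joint ranges: [-2.61, 2.61], [-1.02, 2.33], [0.03, 2.71], [-1.35, 4.49], [0.32, 2.68], [-2.91, 2.91]. Speed limits (rad/s): [2.57, 2.57, 3.14, 3.14, 3.14, 3.14].

INTERFACE

Orientations are given as a 3x3 rotation matrix whose columns are the frame's x, y, z axes.
In Python, from cell import sensors, capture, camera_model, workorder, models, robot gives the robot as it stands.
- The arm moves only by the tool jog_arm, never from a script. Its argument "motion" is a list of rows, each a list of 5 numbers: the opening, from 0 (shut) to 1 (fully open), then the shift along the world's x, y, z in mm, then the turn about the world's z in degrees. A call has 1 to 8 rows; each row is the pose to reach, as a shift and turn from the pose commanded when the call began; what a row does not reach only later rows make up. A row lasts 1/8 s, in which the tool goes at most 62.5 mm and 10.7 degrees, less where a joint would pass 70% of its speed; a pose out of reach is approached as far as the arm can. A call with a gripper value outside its range is refused whole. The fingers move at their own pace and stop on an object; "force" is the grip in N (left out, the last holds). Time passes only in rows, so rows that repeat a pose let the fingers close. It gives the time, the measured TCP pose, the force, the opening and the grip force at its end, in the units of the state.
- sensors.get_obs(): the state, without advancing time (a new reading comes with each control period).
- capture(name): name is "scene" or "top"; returns (picture, depth): 480x640x3 uint8, blue, green, red; 480x640 float32, m along the optical axis (not along the pixel's ray), 0 where there is no reading.
- camera_model(name): a dict with "vfov" (degrees; the focal length in pixels is half the picture's height over the tangent of half this angle, whatever the lens; pixels are square), "cx", "cy" (the principal point, pixels), "position" and "attitude" of the camera in the world. Camera axes: x right, y down, z forward; pixel columns grow to the right and rows downward; lengths in m; the calibration is good to about 2 mm. A picture is of the moment at which its call begins. camera_model takes no time and is no camera call.
- workorder.finish_job(): hands the job in; it is judged then, once.
Trained networks look in the newest picture that a camera, given by its name, has taken for a name from the list of things; names that differ only in an ending like _2 or _b are one class to them, and where a whole thing is asked for, a point or a joint stands for the part that bears it (a point fixed in the world has none). Each returns a list of dicts, best first, with "confidence" (0 to 1); they miss things now and then, are a little off and sometimes report something else, mostly with a low value. They report only what shows in the picture. A call takes as long as a camera call.
- models.search_frame(camera, query): "location" ([row, column] in pixels, amid what is visible of it).
- models.silhouettes(camera, query): "pixels" (480x640 bool, what is visible of it) and "location" ([row, column] in pixels, amid what is visible of it).
- models.spot_point(camera, query): "location" ([row, column] in pixels: a listed point, or the origin of a listed thing).
The state is a dict: "time_s": time; "joint_positions": joint angles; "qvel": joint speeds; "effort": joint torques, N m; "position": TCP position; "eef_rot": TCP orientation; "ft_force": force on the tool from outside, world axes, zero at the start; "torque": the same for the moment, N m; "finger_gap": finger opening in m; "grasp_force": force on a finger pad.
Only numpy, scipy, OpenCV 4.12 (cv2) and the standard library are available. Lean on these libraries where they do the work, as an engineer would, in place of code of your own. Each camera call takes 0.05 s, during which the arm holds its last target. There are 200 camera calls.

TASK

Without picking anything up, push the small white carton with the purple stripe sideways across the chute's dark steel ledge until it lies flat against the long blue fence on the left. Then push it along the fence and through the hanging orange flap until it slides down inside the chute, and draw your fingers back so that the flap swings shut. Leave the bottles, the tape roll and the larger carton on the worktop where they are.

Things in the scene. Friction and masses are not known exactly. Their poses are not given: they have to be found in the camera images.
- chute: Feed chute, fixed, placed and turned anew each time. Origin on the worktop below the closed flap, mid-width of the mouth; +x = feed direction (away from the robot, through the flap), +y left, z up. In mm in this frame: flat dark steel ledge, top z 100, x -170 to 0, y -169 to 35, near and right edges without lip. Cheeks, end wall (x 130) and clear cover (top z 177) leave only the flap as a way in.
- fence (a point): Middle of the blue fence's inner face, at ledge height; axes as the chute's. The fence runs along the ledge's left side, chute x -170 to 0 mm, inner face at chute y = +30 mm, 25 mm high, and runs flush into the left side of the mouth.
- mouth (a point): Middle of the mouth at ledge height (chute x 0, y 0, z 100 mm); axes as the chute's. Mouth 60 mm wide, 60 mm high. Right of it a 25 mm high blue stop closes the ledge, with a slanting lead-in from about x -23, y -45 to x 3, y -30 (mm, here). A slippery bright sill (x -20 to 0), then from x = 0 a slippery slide falling at 32 degrees: once well over half of the carton is past x = 0 it tips in and slides down by itself.
- flap (a joint): Light orange flap (30 g, 55 mm wide, 58 mm high, 4 mm thick) in the chute's mouth. It hangs from a hinge along the chute's y axis at chute x = 4, z = 162 mm and swings inward only (to chute +x). 0 = hanging shut, grows as it is pushed in, to 1.45 rad; it falls shut by its own weight once nothing holds it open.
- carton_mid (a point): Centre (half-way up) of the small white carton with a purple stripe: 45 mm (its x) by 70 mm (its y) by 35 mm high (z), about 50 g, loose on the ledge right of the fence. Its long y axis lies roughly along the chute's x, askew by up to about 17 degrees; flush to the fence, its long side lies along the fence and its centre at chute y = +7.5 mm.
- bottle_left_mid (a point): Centre of a small brown bottle with white cap, 28 mm across, 62 mm high, loose on the worktop left of the chute; leave alone.
- bottle_right_mid (a point): Centre of a second such bottle, loose on the worktop right of the chute; leave alone.
- tape_mid (a point): Centre of a roll of tape lying flat, 68 mm across, 18 mm high, loose right of the chute; leave alone.
- vial_box_mid (a point): Centre of the larger white carton with blue stripe, 65 x 110 x 55 mm high, loose on the worktop left of the chute; leave alone.

How it is judged:
On the way, in this order (a step that is already met when the one before it is completed fails the run):
1. the carton lies flat against the fence, still on the ledge in front of the flap (side within 8 mm of the fence, parallel within 0.15 rad) (y of carton_mid in the frame of chute above -0.0005 m and angle between the y axis of carton_mid and the x axis of chute, either way round below 0.15 rad and x of carton_mid in the frame of chute below -0.03 m and z of carton_mid in the frame of chute above 0.11 m), for 0.1 s.
2. the carton, in the mouth, holds the flap open (more than 0.5 rad) (value of joint flap above 0.5 rad and x of carton_mid in the frame of chute between -0.04 and 0.06 m), for 0.05 s.
At the end, for the whole second after the job is handed in: The carton lies at rest at the bottom of the chute's slide (centre 70 to 125 mm behind the flap's plane and less than 85 mm above the worktop) and the flap hangs shut (within 0.08 rad) (x of carton_mid in the frame of chute between 0.07 and 0.125 m and y of carton_mid in the frame of chute between -0.03 and 0.03 m and z of carton_mid in the frame of chute below 0.085 m and value of joint flap below 0.08 rad); the robot touches nothing.
It fails at once if the carton is lifted off the ledge (its centre more than 15 mm above where it lies) (z of carton_mid in the frame of chute above 0.1325 m).
It fails at once if a bystander is moved by more than 15 mm (bottle_left) (distance of bottle_left_mid from where it was at the start of the episode above 0.015 m).
It fails at once if a bystander is moved by more than 15 mm (bottle_right) (distance of bottle_right_mid from where it was at the start of the episode above 0.015 m).
It fails at once if a bystander is moved by more than 15 mm (tape) (distance of tape_mid from where it was at the start of the episode above 0.015 m).
It fails at once if a bystander is moved by more than 15 mm (vial_box) (distance of vial_box_mid from where it was at the start of the episode above 0.015 m).
It also fails if it takes over 51 s, if anything falls off the work surface, if the arm or the gripper's body presses on something with over 40 N, if the wrist force passes 120 N, or if a joint passes its speed limit or range.

## Working session

There is one attempt and no reset: what is moved stays moved. The work goes in short steps, Python scripts to look and compute and a tool call to move; the robot and the scene stay as the last step left them, time stands still between calls to the robot, and variables do not carry over. Pictures are saved under pics/ and viewed, at most 10 in all, crops included, and the job is handed in when it is done.

Besides the shell and the picture viewer there is one more tool, called after "Emit:" in YAML: its name, and indented under it one key for each argument. jog_arm: Moves the arm, as the interface text tells. Its arguments: {"type":"object","properties":{"motion":{"type":"array","items":{"type":"array","items":{"type":"number"}}},"force":{"type":"number"}},"required":["motion"]}

```bash
mkdir -p pics; ls
cat > h.py <<'E'
import numpy as np, cv2
from cell import sensors, capture, camera_model, workorder, models, robot
def cam(n):
    m=camera_model(n); f=240/np.tan(np.radians(m['vfov'])/2)
    return f,m['cx'],m['cy'],np.array(m['position']),np.array(m['attitude'])
def deproj(n,r,c,d):
    f,cx,cy,p,R=cam(n); return p+R@(np.array([(c-cx)/f,(r-cy)/f,1])*d)
def plane(n,r,c,z):
    f,cx,cy,p,R=cam(n); v=R@np.array([(c-cx)/f,(r-cy)/f,1]); return p+v*(z-p[2])/v[2]
def cloud(n,D):
    f,cx,cy,p,R=cam(n); r,c=np.indices(D.shape)
    return np.stack([(c-cx)/f*D,(r-cy)/f*D,D],-1)@R.T+p
E
python3 - <<'E'
from h import *
for n in ("scene","top"):
    I,D=capture(n); cv2.imwrite(f'pics/{n}0.png',I); np.savez(f'{n}0.npz',I=I,D=D)
    print(n,camera_model(n))
    for q in ("chute","fence","mouth","flap","carton_mid"):
        for x in models.spot_point(n,q)[:1]:
            r,c=x['location']; print(q,np.round(x['location']),round(x['confidence'],2),np.round(plane(n,r,c,{'carton_mid':.1175,'chute':0.,'flap':.162}.get(q,.1)),4))
print(robot.grasp_offset, sensors.get_obs()['eef_rot'])
E
```

```text
pics
scene {'vfov': 49.61015842854689, 'cx': 320.8065132957789, 'cy': 239.01644212723886, 'position': array([ 0.12814374, -0.77008186,  0.83366987]), 'attitude': array([[ 0.88505139, -0.28821565,  0.36553492],
       [-0.46539645, -0.56389623,  0.68222224],
       [ 0.00949664, -0.77392039, -0.63321169]])}
chute [261. 335.] 0.89 [0.5997 0.0378 0.    ]
fence [228. 299.] 0.58 [0.5251 0.0766 0.1   ]
mouth [233. 336.] 0.88 [0.5937 0.0243 0.1   ]Traceback (most recent call last):
  File "<stdin>", line 6, in <module>
ValueError: it knows: bottle_left_mid, bottle_right_mid, carton_mid, chute, fence, mouth, tape_mid, vial_box_mid
```

Run:
```python
from h import *
for n in ("top","scene"):
    I,D=capture(n); cv2.imwrite(f'pics/{n}0.png',I); np.savez(f'{n}0.npz',I=I,D=D)
    for q in ("chute","fence","mouth","carton_mid","bottle_left_mid","bottle_right_mid","tape_mid","vial_box_mid"):
        for x in models.spot_point(n,q)[:1]:
            r,c=x['location']; z={'carton_mid':.1175,'chute':0.,'mouth':.1,'fence':.1,'tape_mid':.009,'vial_box_mid':.027}.get(q,.031); print(n,q,np.round(x['location']),round(x['confidence'],2),np.round(plane(n,r,c,z),4))
    s=models.silhouettes(n,"carton_mid")
    if s:
        np.save(f'{n}_m.npy',s[0]['pixels']); P=cloud(n,D)[s[0]['pixels']&(D>0)]
        T=P[abs(P[:,2]-.135)<.004]; print(n,len(P),len(T),s[0]['confidence'])
        if len(T)>10:
            print(T.mean(0),cv2.minAreaRect((T[:,:2]*1000).astype(np.float32)))
print(camera_model('top'))
print(robot.grasp_offset, sensors.get_obs()['eef_rot'])
```

```text
top chute [218. 294.] 0.56 [0.604  0.0382 0.    ]
top fence [250. 271.] 0.91 [0.5179 0.086  0.1   ]
top mouth [214. 291.] 0.86 [0.6002 0.0386 0.1   ]
top carton_mid [260. 315.] 0.63 [ 0.4939 -0.0141  0.1175]
top bottle_left_mid [280. 197.] 0.7 [0.4503 0.2726 0.031 ]
top bottle_right_mid [259. 449.] 0.44 [ 0.4935 -0.3392  0.031 ]
top tape_mid [187. 441.] 0.72 [ 0.6752 -0.3318  0.009 ]
top vial_box_mid [207. 183.] 0.86 [0.6302 0.3081 0.027 ]
top 576 525 0.95
[ 0.4862572  -0.01324378  0.13576958] ((486.9053955078125, -13.681800842285156), (43.63996505737305, 68.00203704833984), 64.13134765625)
scene chute [261. 333.] 0.68 [ 0.5969  0.0401 -0.    ]
scene fence [228. 299.] 0.71 [0.5263 0.0785 0.1   ]
scene mouth [230. 338.] 0.9 [0.6025 0.0317 0.1   ]
scene carton_mid [252. 300.] 0.8 [ 0.4818 -0.0155  0.1175]
scene bottle_left_mid [213. 241.] 0.6 [0.457  0.2817 0.031 ]
scene bottle_right_mid [389. 382.] 0.79 [ 0.4914 -0.3344  0.031 ]
scene tape_mid [361. 462.] 0.93 [ 0.6756 -0.3404  0.009 ]
scene vial_box_mid [189. 294.] 0.84 [0.6295 0.325  0.027 ]
scene 809 430 0.75
[ 0.4857062  -0.01529452  0.13358781] ((486.28826904296875, -13.141876220703125), (50.15264892578125, 66.6312026977539), 65.58258056640625)
{'vfov': 51.98901457462534, 'cx': 314.540466471867, 'cy': 241.40508107358664, 'position': array([ 0.44863314, -0.02072761,  1.2265193 ]), 'attitude': array([[-0.01318106, -0.99691072,  0.0774292 ],
       [-0.99988951,  0.01367333,  0.00583095],
       [-0.00687165, -0.07734379, -0.9969808 ]])}
-0.0188 [[-9.02253093e-01  4.31206859e-01 -2.12154703e-05]
 [ 4.31206859e-01  9.02253094e-01  9.78544469e-06]
 [ 2.33612746e-05 -3.19308574e-07 -1.00000000e+00]]
```

View pics/scene0.png

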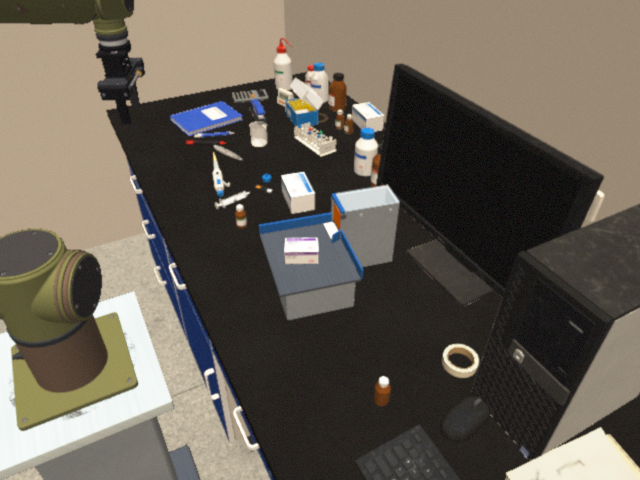

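View pics/top0.png

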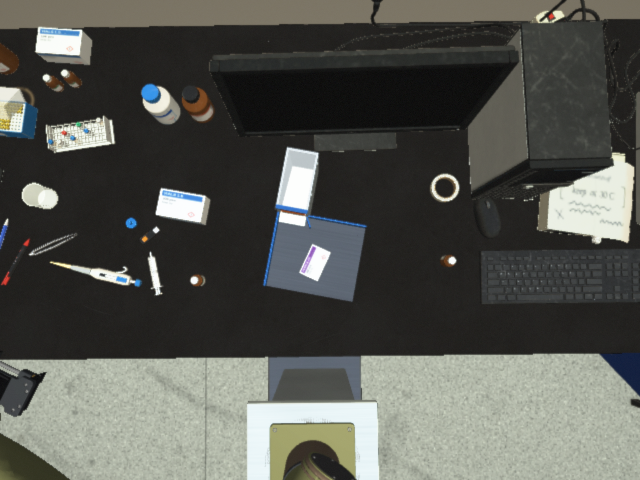

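Both views agree: the chute is yawed by about −10°, with the fence on its left (top view, columns 265–280) and the carton at about (315, 262). Next I'll fit the chute's yaw and position from the ledge and the blue fence.

Run:
```python
from h import *
z=np.load('top0.npz'); I,D=z['I'],z['D']; P=cloud('top',D)
hsv=cv2.cvtColor(I,cv2.COLOR_BGR2HSV)
blue=(hsv[...,0]>98)&(hsv[...,0]<125)&(hsv[...,1]>150)&(hsv[...,2]>80)
reg=(P[...,0]>.38)&(P[...,0]<.66)&(P[...,1]>-.2)&(P[...,1]<.13)&(D>0)
L=P[reg&(abs(P[...,2]-.1)<.007)]; print('ledge',len(L),np.median(L[:,2]),cv2.minAreaRect((L[:,:2]*1000).astype(np.float32)))
F=P[reg&blue&(P[...,2]>.112)&(P[...,2]<.14)]; print(len(F))
# left fence subset by RANSAC-like: points with y large
for lo in (np.radians(-10),):
    u=np.array([np.cos(lo),np.sin(lo)]);v=np.array([-u[1],u[0]])
    S=F[(F[:,:2]@v)>(F[:,:2]@v).max()-.012]
    vx,vy,x0,y0=cv2.fitLine((S[:,:2]*1000).astype(np.float32),cv2.DIST_HUBER,0,.01,.01).ravel()
    print('fence',len(S),np.degrees(np.arctan2(vy,vx)),x0,y0,S[:,2].mean())
    w=S[:,:2]@v; print('width',np.percentile(w,[2,50,98])); print('along',np.percentile(S[:,:2]@u,[1,99]))
# cover/housing top z~177
H=P[(P[...,0]>.55)&(P[...,0]<.8)&(P[...,1]>-.1)&(P[...,1]<.15)&(abs(P[...,2]-.177)<.006)]
print('cover',len(H),cv2.minAreaRect((H[:,:2]*1000).astype(np.float32)))
print('edges', cv2.boxPoints(cv2.minAreaRect((L[:,:2]*1000).astype(np.float32))))
cv2.imwrite('pics/crop.png',cv2.resize(I[130:310,240:390],None,fx=4,fy=4,interpolation=cv2.INTER_CUBIC)[:,:])
```

```text
ledge 5826 0.10083264679153792 ((535.2839965820312, -22.84808349609375), (199.65957641601562, 239.41036987304688), 78.79534912109375)
331
fence 198 -11.238379 518.9636 83.71089 0.12464273776723003
width [0.16943763 0.17257515 0.17635467]
along [0.41642235 0.57852953]
cover 2219 ((695.494384765625, 25.865585327148438), (208.54808044433594, 247.22998046875), 0.2126079648733139)
edges [[ 398.46216   -97.51466 ]
 [ 633.3092   -144.03545 ]
 [ 672.10583    51.818497]
 [ 437.2588     98.33928 ]]
```

```bash
python3 -c "
import cv2;a=cv2.imread('pics/crop.png');cv2.imwrite('pics/crop2.png',cv2.resize(a,(500,600)))"
```

```text
(no output)
```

View pics/crop2.png

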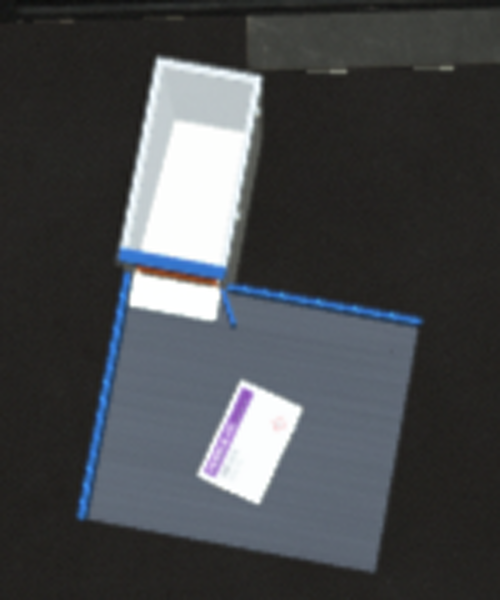

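The chute fit is consistent: yaw −11.2°, origin about (598, 35). The carton sits at chute (−100, −69), askew by −15°. I'll go to its right side with the fingers spread along the chute's x axis.

Emit:
jog_arm:
  motion:
    - [0.37, 17, -57, 0, -10]
    - [0.37, 35, -114, 0, -20]
    - [0.37, 52, -172, 0, -30]
    - [0.37, 70, -230, 0, -40]
    - [0.37, 87, -287, 0, -50]
    - [0.37, 104, -344, 0, -60]
    - [0.37, 122, -402, 0, -70]
    - [0.37, 139, -459, 0, -75.7]
  force: 20

```text
time_s: 2.2
position: [0.4196, 0.1256, 0.2151]
eef_rot: [[0.198, 0.98, 0.001], [0.98, -0.198, 0.0], [0.001, 0.001, -1.0]]
ft_force: [0.9, -0.2, 0.2]
finger_gap: 0.0353
grasp_force: 0.0
```

Emit:
jog_arm:
  motion:
    - [0.37, 15, -50, 0, 0]
    - [0.37, 30, -100, 0, 0]
    - [0.37, 44, -145, 0, 0]
    - [0.37, 58, -190, 0, 0]
    - [0.37, 58, -190, 0, 0]
    - [0.37, 58, -190, 0, 0]

```text
time_s: 2.95
position: [0.4771, -0.0622, 0.2146]
eef_rot: [[0.195, 0.981, -0.0], [0.981, -0.195, 0.001], [0.0, -0.0, -1.0]]
ft_force: [-0.5, 0.3, -0.2]
finger_gap: 0.0349
grasp_force: 0.0
```

```bash
cat >> h.py <<'E'
th=np.radians(-11.2);U=np.array([np.cos(th),np.sin(th)]);V=np.array([-U[1],U[0]]);O=np.array([598.2,34.9])
def chute(p): q=np.asarray(p)[:2]*1000-O; return np.round([q@U,q@V,p[2]*1000],1)
def carton(n):
    I,D=capture(n); s=models.silhouettes(n,"carton_mid")
    if not s: return I,None
    P=cloud(n,D)[s[0]['pixels']&(D>0)]; T=P[abs(P[:,2]-.135)<.005]
    if len(T)<10: return I,None
    r=cv2.minAreaRect((T[:,:2]*1000).astype(np.float32)); (w,h),a=r[1],r[2]
    a=a if w>h else a+90; a=(a-np.degrees(th)+90)%180-90
    print(n,round(s[0]['confidence'],2),len(T),'centre',chute([r[0][0]/1e3,r[0][1]/1e3,.1175]),'size',np.round(r[1],1),'askew',round(a,1))
    return I,r
def tool():
    o=sensors.get_obs(); R=o['eef_rot']; print('t',o['time_s'],'tcp',np.round(o['position'],4),'chute',chute(o['position']),'yaw-y',np.degrees(np.arctan2(R[1][1],R[0][1])),'gap',o['finger_gap'],'F',np.round(o['ft_force'],1))
E
python3 -c "
from h import *
tool()
for n in ('scene','top'): carton(n)"
```

```text
t 2.95 tcp [ 0.4771 -0.0622  0.2146] chute [-100.  -118.8  214.6] yaw-y -11.262702125187902 gap 0.0348771449304125 F [-0.5  0.3 -0.2]
scene 0.81 488 centre [-101.2  -69.2  117.5] size [47.5 69.7] askew -15.1
```

Emit:
jog_arm:
  motion:
    - [0.37, 0, 0, -40, 0]
    - [0.37, 0, 0, -75, 0]
    - [0.37, 0, 0, -95, 0]
    - [0.37, 0, 0, -103, 0]
    - [0.37, 0, 0, -103, 0]
    - [0.37, 0, 0, -103, 0]

```text
time_s: 3.9
position: [0.4782, -0.0626, 0.113]
eef_rot: [[0.195, 0.981, 0.002], [0.981, -0.195, -0.001], [-0.0, 0.002, -1.0]]
ft_force: [-0.2, 0.1, 0.2]
finger_gap: 0.0353
grasp_force: 0.0
```

Emit:
jog_arm:
  motion:
    - [0.37, 1, 7, 0, 0]
    - [0.37, 3, 14, 0, 0]
    - [0.37, 4, 21, 0, 0]
    - [0.37, 6, 28, 0, 0]
    - [0.37, 7, 35, 0, 0]
    - [0.37, 8, 42, 0, 0]
    - [0.37, 10, 49, 0, 0]
    - [0.37, 10, 49, 0, 0]

```text
time_s: 4.9
position: [0.4873, -0.013, 0.1116]
eef_rot: [[0.194, 0.981, -0.0], [0.981, -0.194, 0.0], [0.0, -0.0, -1.0]]
ft_force: [0.3, -0.6, -0.1]
finger_gap: 0.0354
grasp_force: 0.0
```

```bash
python3 -c "
from h import *
tool()
I,_=carton('scene'); carton('top')
cv2.imwrite('pics/p1.png',cv2.resize(I[170:330,220:420],(750,600)))"
```

```text
t 4.9 tcp [ 0.4873 -0.013   0.1116] chute [-99.4 -68.5 111.6] yaw-y -11.200786427522297 gap 0.03538627460986379 F [ 0.3 -0.6 -0.1]
scene 0.94 258 centre [-106.9  -37.   117.5] size [43.  65.8] askew 0.2
```

View pics/p1.png

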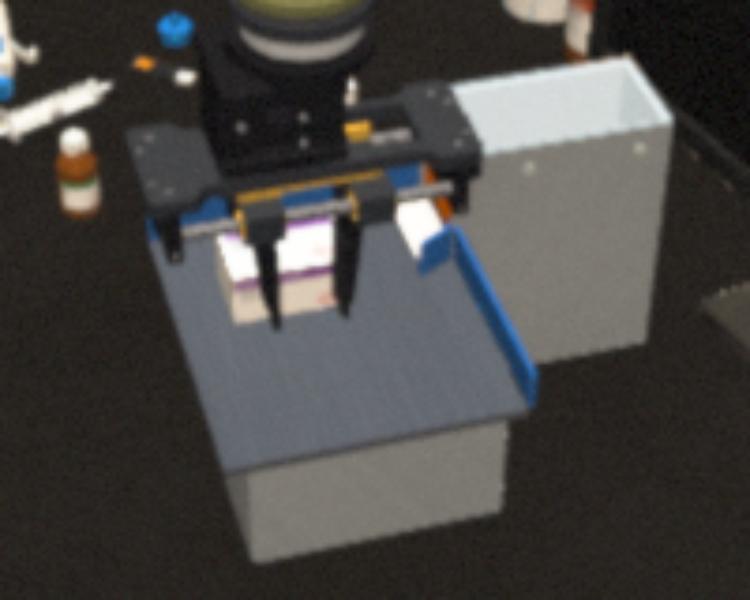

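The carton has aligned (crop 220–335, 220–320) and both fingers bear on its long side. Next is the remaining ~43 mm to the fence.

Emit:
jog_arm:
  motion:
    - [0.37, 1, 7, 0, 0]
    - [0.37, 3, 14, 0, 0]
    - [0.37, 4, 21, 0, 0]
    - [0.37, 6, 28, 0, 0]
    - [0.37, 7, 35, 0, 0]
    - [0.37, 8, 39, 0, 0]
    - [0.37, 8, 42, 0, 0]
    - [0.37, 8, 43, 0, 0]

```text
time_s: 6.1
position: [0.4953, 0.0295, 0.1117]
eef_rot: [[0.195, 0.981, 0.0], [0.981, -0.195, -0.0], [-0.0, 0.0, -1.0]]
ft_force: [-0.2, 0.2, 1.0]
finger_gap: 0.0352
grasp_force: 0.2
```

```bash
python3 -c "
from h import *
tool()
carton('scene'); carton('top')"
```

```text
t 6.1 tcp [0.4953 0.0295 0.1117] chute [-99.9 -25.2 111.7] yaw-y -11.23756105440581 gap 0.03521055098031554 F [-0.2  0.2  1. ]
scene 0.78 275 centre [-106.1    7.   117.5] size [49.2 68.2] askew -0.0
```

Emit:
jog_arm:
  motion:
    - [0.37, 0, 1, 0, 0]
    - [0.37, 0, 2, 0, 0]
    - [0.37, 0, 2, 0, 0]

```text
time_s: 6.68
position: [0.4954, 0.0299, 0.1118]
eef_rot: [[0.195, 0.981, -0.0], [0.981, -0.195, -0.004], [-0.003, 0.001, -1.0]]
ft_force: [-0.2, -6.3, -0.1]
finger_gap: 0.0353
grasp_force: 3.2
```

The fence contact shows −6.3 N, so the carton is flush. I'll back off, rise, turn 90° and go round to the near end.

Emit:
jog_arm:
  motion:
    - [0.37, -4, -20, 0, 0]
    - [0.37, -8, -40, 0, 0]
    - [0.37, -8, -42, 45, 0]
    - [0.1, -8, -42, 95, 10]
    - [0.1, -20, -20, 100, 20]
    - [0.1, -35, 5, 100, 30]
    - [0.1, -50, 30, 100, 40]
    - [0.1, -56, 41, 100, 50]

```text
time_s: 7.68
position: [0.4385, 0.0737, 0.2117]
eef_rot: [[-0.631, 0.776, 0.0], [0.776, 0.631, 0.001], [0.001, 0.001, -1.0]]
ft_force: [-0.3, 0.8, 0.7]
finger_gap: 0.0096
grasp_force: 0.0
```

Emit:
jog_arm:
  motion:
    - [0.1, 0, 0, 0, 10]
    - [0.1, 0, 0, 0, 20]
    - [0.1, 0, 0, 0, 30]
    - [0.1, 0, 0, 0, 40]
    - [0.1, 0, 0, 0, 40]
    - [0.1, 0, 0, 0, 40]

```text
time_s: 8.43
position: [0.4392, 0.0725, 0.2116]
eef_rot: [[-0.98, 0.197, -0.0], [0.197, 0.98, 0.0], [0.0, 0.0, -1.0]]
ft_force: [-0.4, -0.0, 2.0]
finger_gap: 0.0097
grasp_force: 0.0
```

```bash
python3 -c "
from h import *
tool()
carton('scene'); carton('top')"
```

```text
t 8.425 tcp [0.4392 0.0725 0.2116] chute [-163.3    6.   211.6] yaw-y 78.61377596092505 gap 0.009682274423923358 F [-0.4 -0.   2. ]
scene 0.83 411 centre [-104.8    8.5  117.5] size [51.2 71.3] askew 2.3
top 0.73 289 centre [-87.8   7.9 117.5] size [44.9 38.5] askew -88.9
```

Emit:
jog_arm:
  motion:
    - [0.1, 0, 0, -40, 0.2]
    - [0.1, 0, 0, -75, 0.2]
    - [0.1, 0, 0, -93, 0.2]
    - [0.1, 0, 0, -99, 0.2]
    - [0.1, 0, 0, -99, 0.2]

```text
time_s: 9.25
position: [0.4398, 0.0725, 0.1133]
eef_rot: [[-0.981, 0.192, 0.001], [0.192, 0.981, 0.0], [-0.001, 0.0, -1.0]]
ft_force: [-0.4, -0.9, -0.1]
finger_gap: 0.0099
grasp_force: 0.0
```

Emit:
jog_arm:
  motion:
    - [0.1, 8, -2, 0, 0]
    - [0.1, 16, -3, 0, 0]
    - [0.1, 24, -5, 0, 0]
    - [0.1, 33, -6, 0, 0]
    - [0.1, 41, -8, 0, 0]
    - [0.1, 49, -10, 0, 0]
    - [0.1, 57, -11, 0, 0]
    - [0.1, 65, -13, 0, 0]

```text
time_s: 10.25
position: [0.5048, 0.0594, 0.1126]
eef_rot: [[-0.982, 0.191, 0.0], [0.191, 0.982, -0.0], [-0.0, -0.0, -1.0]]
ft_force: [-0.5, 0.1, 1.0]
finger_gap: 0.0098
grasp_force: 0.2
```

```bash
python3 -c "
from h import *
tool()
I,_=carton('scene'); carton('top')
cv2.imwrite('pics/p2.png',cv2.resize(I[170:330,220:420],(750,600)))"
```

```text
t 10.25 tcp [0.5048 0.0594 0.1126] chute [-96.4   5.9 112.6] yaw-y 78.96342200236163 gap 0.009762450788759959 F [-0.5  0.1  1. ]
scene 0.92 184 centre [-50.3   6.7 117.5] size [50.4 68.8] askew -1.9
top 0.65 83 centre [-18.1  10.6 117.5] size [40.1 12.2] askew -82.5
```

View pics/p2.png

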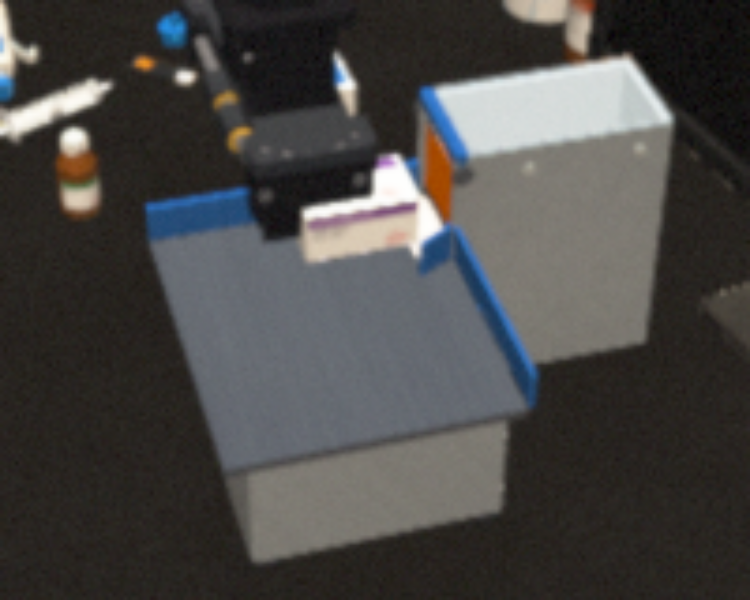

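The carton lies flat along the fence with its front at the sill (crop 300–415, 200–260). I'll keep going through the flap.

Emit:
jog_arm:
  motion:
    - [0.1, 8, -2, 0, 0]
    - [0.1, 16, -3, 0, 0]
    - [0.1, 24, -5, 0, 0]
    - [0.1, 31, -6, 0, 0]
    - [0.1, 39, -8, 0, 0]
    - [0.1, 47, -9, 0, 0]
    - [0.1, 54, -11, 0, 0]
    - [0.1, 60, -12, 0, 0]

```text
time_s: 11.45
position: [0.5648, 0.0473, 0.1126]
eef_rot: [[-0.981, 0.192, 0.0], [0.192, 0.981, -0.0], [-0.0, -0.0, -1.0]]
ft_force: [-0.4, 0.1, 0.0]
finger_gap: 0.0093
grasp_force: 0.2
```

Emit:
jog_arm:
  motion:
    - [0.1, 6, -1, 0, 0]
    - [0.1, 12, -2, 0, 0]
    - [0.1, 17, -3, 0, 0]
    - [0.1, 20, -4, 0, 0]
    - [0.1, 20, -4, 0, 0]
    - [0.1, 20, -4, 0, 0]

```text
time_s: 12.2
position: [0.5841, 0.0435, 0.1126]
eef_rot: [[-0.981, 0.191, -0.0], [0.191, 0.981, -0.0], [0.0, -0.0, -1.0]]
ft_force: [-0.0, -0.2, -0.7]
finger_gap: 0.0094
grasp_force: 0.0
```

```bash
python3 -c "
from h import *
tool()
I,_=capture('scene')
J,_=capture('top')
cv2.imwrite('pics/p3.png',np.hstack([cv2.resize(I[190:270,300:380],(400,400)),cv2.resize(J[140:220,260:340],(400,400))]))"
```

```text
t 12.2 tcp [0.5841 0.0435 0.1126] chute [-15.5   5.7 112.6] yaw-y 78.96059699983752 gap 0.00935690717223505 F [-0.  -0.2 -0.7]
```

View pics/p3.png

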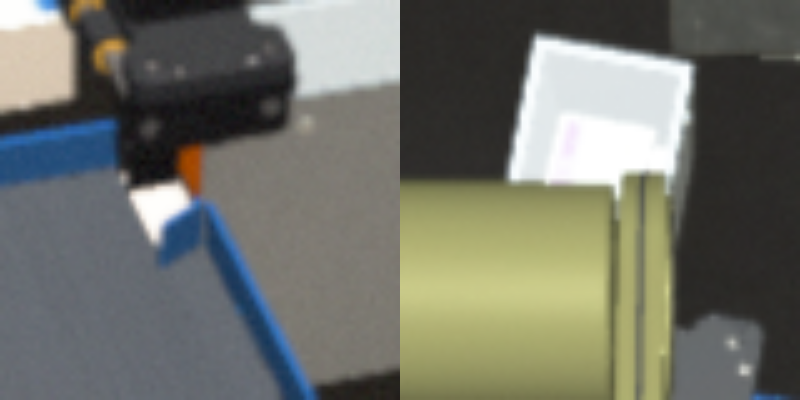

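The carton shows through the clear cover with its purple stripe at the bottom of the slide (right half, about (600, 150)). The flap appears to hang shut. I'll draw back and rise.

Emit:
jog_arm:
  motion:
    - [0.1, -30, 6, 0, 0]
    - [0.1, -80, 16, 0, 0]
    - [0.1, -120, 23, 20, 0]
    - [0.1, -150, 29, 70, 0]
    - [0.1, -165, 80, 120, 0]
    - [0.1, -180, 140, 120, 0]
    - [0.1, -180, 190, 120, 0]
    - [0.1, -180, 190, 120, 0]

```text
time_s: 13.3
position: [0.4034, 0.2363, 0.2331]
eef_rot: [[-0.983, 0.186, 0.0], [0.186, 0.983, 0.001], [-0.0, 0.001, -1.0]]
ft_force: [-0.7, -1.0, -0.4]
finger_gap: 0.0096
grasp_force: 0.0
```

```bash
python3 -c "
from h import *
tool()
I,_=capture('scene')
J,D=capture('top')
for s in models.silhouettes('top','carton_mid')[:2]:
    r,c=s['location']; print(s['confidence'],s['location'],chute(plane('top',r,c,.07)))
cv2.imwrite('pics/p4.png',np.hstack([cv2.resize(I[190:270,300:380],(400,400)),cv2.resize(J[140:240,250:350],(400,400))]))"
```

```text
t 13.3 tcp [0.4034 0.2363 0.2331] chute [-230.2  159.8  233.1] yaw-y 79.2947714755948 gap 0.009646713856693846 F [-0.7 -1.  -0.4]
0.69 [242.3, 306.6] [-54.6 -41.5  70. ]
```

View pics/p4.png

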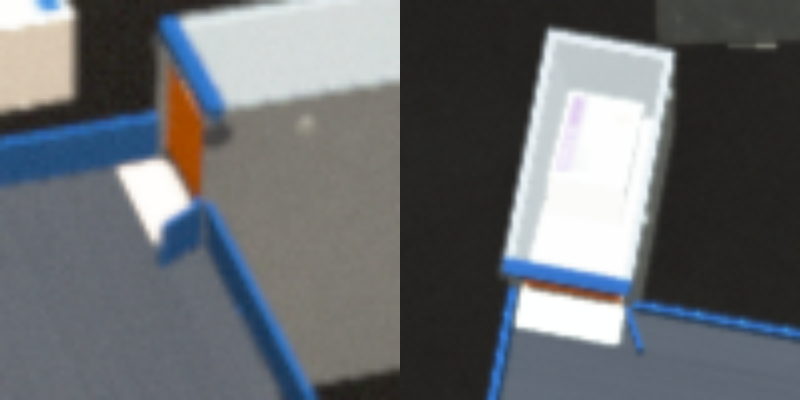

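The carton rests on the slide (right half, about (600, 135)) and the flap hangs shut. The network's report on the ledge is spurious, since the ledge is empty in the picture. I'll check the carton's position and hand in.

```bash
python3 -c "
from h import *
p=chute(plane('top',174,299,.085)); print(p)
if 65<p[0]<130 and abs(p[1])<30: print(workorder.finish_job())"
```

```text
[99.5  4.9 85. ]
the job is handed in; nothing more can be done
None
```

The job is handed in: the carton was pushed flush to the fence and through the flap, and it now lies at the bottom of the chute (about 100 mm behind the flap) with the flap shut; the arm stayed clear of the bottles, tape roll and larger carton, though I did not re-measure their positions and no verdict came back.

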